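Turn a cup of brass studs out into the inspection dish

ROBOT

A 6-joint arm with a two-finger parallel gripper is mounted at the origin on the work surface. World frame = base frame: x ahead of the robot, y to its left, z up, the work surface at z = 0. Lengths are in m, angles in rad, forces in N, time in s.
With the tool pointing down it reaches from about 0.3 to 0.875 m from the base axis. Payload 6.4 kg.
Tool frame: the origin (TCP) lies at the very end of the fingers, on their centre line; the grasp point (between the pads) lies manip.pinch_z behind it (manip.pinch_z is the distance from the TCP to the grasp point, in m); z points along the fingers, y is the direction in which the jaws open and shut (so a half turn about z gives the same grasp; the last joint's range is limited). The gripper opens to 85 mm and grips with 20 to 120 N. Pads are 22 mm wide; open, the fingers measure 114 mm over their backs; the gripper's body (76 mm by 85 mm) begins 54 mm behind the grasp point. The pads swing forward as they close: fully open they stand 13 mm farther back than shut.
Start: joints at [-1.339, 0.181, 1.607, -0, 1.354, -0.206], TCP at [0.244, -0.521, 0.231] pointing down, gripper open.
Joint ranges: [-2.99, 2.99], [-0.89, 2.07], [0.3, 2.58], [-1.14, 4.28], [0, 2.63], [-3.12, 3.12]. Speed limits (rad/s): [2.57, 2.57, 3.01, 3.14, 3.14, 3.14].

INTERFACE

Orientations are given as a 3x3 rotation matrix whose columns are the frame's x, y, z axes.
In Python, from plant import manip gives the robot as it stands.
- The arm moves only by the shell command python3 -m creep 'ROWS' [OPENING] [FORCE]. ROWS is JSON, a list of rows, each a list of 6 numbers: the shift along the tool's x, y, z in m, then the turn, a rotation vector about the tool's x, y, z in rad. In form: [[dx, dy, dz, ax, ay, az], ...]. A call has 1 to 5 rows; each row is the pose to reach, as a shift and turn from the pose commanded when the call began, along the tool's axes at that moment; what a row does not reach only later rows make up. A row lasts 1/8 s, in which the tool goes at most 62.5 mm and 10.7 degrees, less where a joint would pass 70% of its speed; a pose out of reach is approached as far as the arm can. A call with a gripper value outside its range is refused whole. OPENING is the finger opening in m, from 0 to 0.0854, set as the call begins (- or left out, the last holds). The fingers move at their own pace and stop on an object; FORCE is the grip in N (left out, the last holds). Time passes only in rows, so rows that repeat a pose let the fingers close. It gives the time, the measured TCP pose, the force and the opening at its end, in the units of the state.
- manip.get_state(): the state, without advancing time (a new reading comes with each control period).
- manip.read_camera(name): name is "side" or "top" or "wrist"; returns a dict with "color" (420x560x3 uint8, blue, green, red), "camera_matrix" (3x3 intrinsics, pixels), "distortion" ([k1, k2, p1, p2, k3] as OpenCV has them; the pictures are not rectified), "T" (4x4, takes a point from camera to world coordinates). Camera axes: x right, y down, z forward; pixel columns grow to the right and rows downward; lengths in m; the calibration is good to about 2 mm. A picture is of the moment at which its call begins. There is no depth.
- manip.job_done(): hands the job in, once; it reports no verdict.
Trained networks look in a picture, given as the dict that the camera call returned (one of the last four; its "shot" number tells which), for a name from the list of things; names that differ only in an ending like _2 or _b are one class to them, and where a whole thing is asked for, a point or a joint stands for the part that bears it (a point fixed in the world has none). Each returns a list of dicts, best first, with "conf" (0 to 1); they miss things now and then, are a little off and sometimes report something else, mostly with a low value. They report only what shows in the picture. A call takes as long as a camera call. They do not tell look-alikes from the thing itself.
- manip.trace(picture, name): "region" (420x560 bool, what is visible of it) and "box" ([left, top, right, bottom] in pixels, round what is visible of it).
- manip.landmark_of(picture, name): "xy" ([column, row] in pixels: a listed point, or the origin of a listed thing).
The state is a dict: "clock": time; "joints": joint angles; "qvel": joint speeds; "joint_torque": joint torques, N m; "position": TCP position; "tcp_rot": TCP orientation; "ft_force": force on the tool from outside, world axes, zero at the start; "ft_torque": the same for the moment, N m; "gripper_width": finger opening in m.
Only numpy, scipy, OpenCV 4.12 (cv2) and the standard library are available. Lean on these libraries where they do the work, as an engineer would, in place of code of your own. Each camera call takes 0.05 s, during which the arm holds its last target.

TASK

Take the blue cup of brass studs from its rack and turn it right over, mouth down close above the middle of the inspection dish, so that all five studs end up in the dish without falling from a height; then lift the cup straight up off the heap by about its own height, still mouth down. Stand the empty cup mouth down on the bench, clear of the dish, and leave the grey cup alone.

Things in the scene. Friction and masses are not known exactly. Their poses are not given: they have to be found in the camera images.
- blue_cup: Open blue plastic cup (about 60 g) with five loose brass studs. Straight sides, 56 mm diameter, 80 mm high, wall 3, base 4 mm. Origin: centre of its underside; own z runs out through the mouth. It rests in a fixed yellow-footed rack, leaning 55 degrees from upright, mouth away from the robot, origin 46 mm up; the rack is under it, within 30 mm of its axis sideways, so its flanks are free and it lifts out upward.
- grey_cup: Bystander: a cup of the same shape and size in grey plastic, leaning in a second rack of the same kind, holding three dark steel studs. Origin and axes as the blue cup's.
- dish: The inspection dish: a shallow round white dish with a black floor, fixed to the bench. Outer diameter 148 mm, inner 140 mm, rim 12 mm high, floor 3 mm thick. Origin: centre of its underside, on the bench; z up. The bench beyond it (farther from the robot) is clear for at least 200 mm from the dish's centre.
- brass_1: Short round brass stud 1 of 5, 13 mm diameter, 14 mm long, 13 g, loose in the blue cup at the start. Origin: centre of one end face; z along its length.
- brass_2: Short round brass stud 2 of 5, 13 mm diameter, 14 mm long, 13 g, loose in the blue cup at the start. Origin: centre of one end face; z along its length.
- brass_3: Short round brass stud 3 of 5, 13 mm diameter, 14 mm long, 13 g, loose in the blue cup at the start. Origin: centre of one end face; z along its length.
- brass_4: Short round brass stud 4 of 5, 13 mm diameter, 14 mm long, 13 g, loose in the blue cup at the start. Origin: centre of one end face; z along its length.
- brass_5: Short round brass stud 5 of 5, 13 mm diameter, 14 mm long, 13 g, loose in the blue cup at the start. Origin: centre of one end face; z along its length.
- blue_cup_mouth (a point): Centre of the blue cup's mouth, in the plane of its rim, 80 mm from the cup's origin along its z axis.
There are look-alikes about, which are no part of the job. Of the things like the blue_cup, leave any that is pink or red; of the rest the smaller one is meant.

How it is judged:
On the way, in this order (a step that is already met when the one before it is completed fails the run):
1. the blue cup is mouth down (within 30 degrees), its mouth less than 60 mm above the bench and within 45 mm of the dish's centre, all five studs in the dish or under the cup (angle between blue_cup's own z axis and vertical above 2.61 rad and height (world z) of each of blue_cup_mouth, brass_1, brass_2, brass_3, brass_4, brass_5 below 0.06 m and horizontal distance between blue_cup_mouth and dish below 0.045 m and horizontal distance between each of brass_1, brass_2, brass_3, brass_4, brass_5 and dish below 0.073 m), for 0.1 s.
2. the cup is lifted, still mouth down (within 35 degrees), mouth more than 80 mm above the bench and within 65 mm of the dish's centre, the studs staying in the dish (angle between blue_cup's own z axis and vertical above 2.53 rad and height (world z) of blue_cup_mouth above 0.08 m and horizontal distance between blue_cup_mouth and dish below 0.065 m and horizontal distance between each of brass_1, brass_2, brass_3, brass_4, brass_5 and dish below 0.073 m and height (world z) of each of brass_1, brass_2, brass_3, brass_4, brass_5 below 0.06 m), for 0.05 s.
At the end, for the whole second after the job is handed in: All five brass studs lie in the dish (within 73 mm of its centre); the blue cup stands mouth down on the bench (within 8 degrees, rim on the bench), at rest, its centre more than 100 mm from the dish's centre; the grey cup is within 20 mm of where it was (angle between blue_cup's own z axis and vertical above 3 rad and height (world z) of blue_cup_mouth below 0.006 m and horizontal distance between blue_cup_mouth and dish above 0.1 m and linear speed of blue_cup below 0.02 m/s and horizontal distance between each of brass_1, brass_2, brass_3, brass_4, brass_5 and dish below 0.073 m and height (world z) of each of brass_1, brass_2, brass_3, brass_4, brass_5 below 0.06 m and distance of grey_cup from where it was at the start of the episode below 0.02 m); the robot touches nothing.
It fails at once if a brass stud falls from a height (faster than 1.6 m/s, about 130 mm of fall) (linear speed of any of brass_1, brass_2, brass_3, brass_4, brass_5 above 1.6 m/s).
It fails at once if the grey cup is moved by more than 20 mm (distance of grey_cup from where it was at the start of the episode above 0.02 m).
It also fails if it takes over 53 s, if anything falls off the work surface, if the arm or the gripper's body presses on something with over 40 N, if the wrist force passes 120 N, or if a joint passes its speed limit or range.

## Working session

There is one attempt and no reset: what is moved stays moved. The work goes in short steps, Python scripts to look and compute and a shell command to move; the robot and the scene stay as the last step left them, time stands still between calls to the robot, and variables do not carry over. Pictures are saved under pics/ and viewed, and the job is handed in when it is done.

```bash
ls; mkdir -p pics
python3 - <<'E'
from plant import manip
import cv2,numpy as np
s=manip.get_state();print({k:np.round(v,3).tolist() for k,v in s.items()}, manip.pinch_z)
for n in ["side","top","wrist"]:
    p=manip.read_camera(n);cv2.imwrite(f"pics/{n}0.png",p["color"])
    print(n,np.round(p["T"],3).tolist(),np.round(p["camera_matrix"],1).tolist(),p["distortion"])
    for w in ["blue_cup","grey_cup","dish"]:
        for d in manip.trace(p,w)[:4]: print(w,d["box"],round(d["conf"],2),d["region"].sum())
        print(' lm',[(np.round(d["xy"],1).tolist(),round(d["conf"],2)) for d in manip.landmark_of(p,w)])
    print(' mouth',[(np.round(d["xy"],1).tolist(),round(d["conf"],2)) for d in manip.landmark_of(p,"blue_cup_mouth")])
E
```

```text
pics
{'clock': 0.0, 'joints': [-1.339, 0.182, 1.608, 0.0, 1.354, -0.206], 'qvel': [0.002, -0.002, 0.001, 0.001, -0.0, -0.001], 'joint_torque': [0.0, -44.488, -35.133, -0.0, 0.009, 0.0], 'position': [0.244, -0.52, 0.23], 'tcp_rot': [[0.906, 0.424, -0.0], [0.424, -0.906, 0.002], [0.0, -0.002, -1.0]], 'ft_force': [0.321, 0.226, 0.575], 'ft_torque': [0.051, -0.026, 0.011], 'gripper_width': 0.085} 0.0187
side [[-0.974, -0.182, 0.133, 0.356], [-0.225, 0.765, -0.604, 0.631], [0.009, -0.618, -0.786, 0.967], [0.0, 0.0, 0.0, 1.0]] [[535.2, 0.0, 283.8], [0.0, 535.2, 207.8], [0.0, 0.0, 1.0]] [-0.08297045  0.          0.          0.          0.        ]
blue_cup [331.5, 127.4, 367.9, 177.5] 0.86 1405
blue_cup [294.4, 105.4, 335.5, 132.9] 0.7 717
blue_cup [259.8, 118.1, 302.2, 154.8] 0.69 887
blue_cup [225.0, 77.9, 275.8, 123.4] 0.58 1455
 lm [([297.5, 115.2], 0.88), ([292.5, 145.0], 0.82), ([263.9, 108.2], 0.65), ([347.0, 137.6], 0.62)]
grey_cup [167.7, 294.6, 224.8, 344.6] 0.91 1484
 lm [([209.4, 334.3], 0.76)]
dish [233.3, 211.6, 300.8, 268.6] 0.89 3131
 lm [([268.8, 239.0], 0.82)]
 mouth [([26
[... 433 characters left out ...]
e_cup [354.4, 165.3, 380.2, 214.1] 0.76 1112
blue_cup [401.8, 106.6, 452.9, 169.9] 0.57 1965
 lm [([400.8, 256.2], 0.65), ([417.6, 161.2], 0.58)]
grey_cup [125.7, 144.9, 155.0, 196.3] 0.86 1079
 lm [([139.0, 185.3], 0.8), ([253.7, 202.9], 0.45)]
dish [220.9, 170.4, 289.6, 238.1] 0.7 3215
 lm [([252.5, 204.7], 0.57)]
 mouth [([367.7, 170.2], 0.97), ([356.7, 272.0], 0.97), ([434.9, 121.3], 0.89), ([418.3, 233.5], 0.83)]
wrist [[0.424, -0.865, -0.268, 0.312], [-0.906, -0.404, -0.126, -0.489], [0.001, 0.296, -0.955, 0.374], [0.0, 0.0, 0.0, 1.0]] [[316.6, 0.0, 282.4], [0.0, 316.6, 208.8], [0.0, 0.0, 1.0]] [-0.07221109  0.          0.          0.          0.        ]
 lm []
 lm []
 lm []
 mouth []
```

View pics/side0.png

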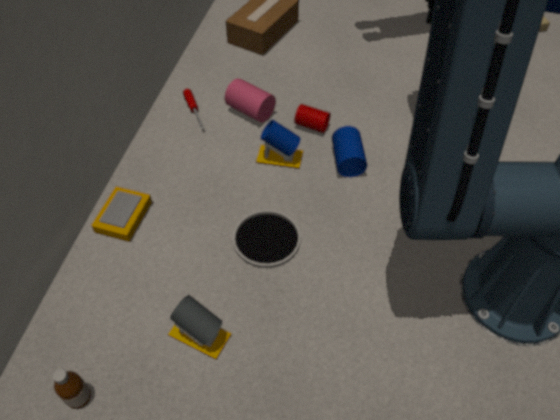

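View pics/top0.png

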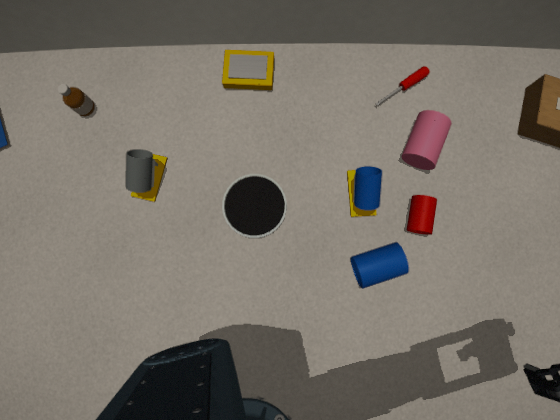

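The side view shows the blue cup in its rack at about (280,138), the grey cup at (197,320) and the dish at (268,239). The lying blue cylinder at (349,150) is the larger look-alike. In the top view the rack cup is at (368,188) and the dish at (255,205). Next I fit the poses to the silhouettes.

```bash
cat > h.py <<'E'
from plant import manip
import cv2,numpy as np
from scipy.optimize import minimize
def proj(p,X):
    T=np.linalg.inv(p["T"]);r,_=cv2.Rodrigues(T[:3,:3].copy())
    return cv2.projectPoints(np.asarray(X,float).reshape(-1,1,3),r,T[:3,3].copy(),p["camera_matrix"],np.asarray(p["distortion"]))[0].reshape(-1,2)
def ray(p,xy,z):
    u=cv2.undistortPoints(np.array([[xy]],float),p["camera_matrix"],np.asarray(p["distortion"]))[0,0]
    d=p["T"][:3,:3]@np.r_[u,1];o=p["T"][:3,3];return o+d*(z-o[2])/d[2]
def cyl(o,a,r,L,n=48):
    a=np.array(a)/np.linalg.norm(a);u=np.cross(a,[.3,.5,.81]);u/=np.linalg.norm(u);v=np.cross(a,u)
    t=np.linspace(0,2*np.pi,n);c=r*(np.outer(np.cos(t),u)+np.outer(np.sin(t),v))
    return np.vstack([o+c,o+L*a+c])
def mask(p,X,S=4):
    q=proj(p,X);h=cv2.convexHull((q*S*16).astype(np.int32));m=np.zeros((420*S,560*S),np.uint8)
    h=cv2.convexHull(((q+.5)*S).astype(np.int32));cv2.fillConvexPoly(m,h,1)
    return cv2.resize(m.astype(np.float32),(560,420),interpolation=cv2.INTER_AREA)
def fit(pairs,model,x0,steps):
    def c(x):
        e=0
        for p,reg in pairs:
            m=mask(p,model(x));e+=np.abs(m-reg).sum()/reg.sum()
        return e
    x0=np.array(x0,float);sim=np.vstack([x0]+[x0+np.eye(len(x0))[i]*steps[i] for i in range(len(x0))])
    r=minimize(c,x0,method="Nelder-Mead",options=dict(initial_simplex=sim,xatol=2e-4,fatol=1e-4,maxiter=150));return r.x,r.fun
def leaned(x): # x,y,phi
    s,c=np.sin(np.radians(55)),np.cos(np.radians(55))
    return cyl(np.array([x[0],x[1],.046]),[s*np.cos(x[2]),s*np.sin(x[2]),c],.028,.08)
E
python3 - <<'E'
from h import *
S=manip.read_camera("side");T=manip.read_camera("top")
print("dish",ray(S,(268.8,239),0),ray(T,(252.5,204.7),0))
print("blue o",ray(S,(292.5,145),.046),"m",ray(S,(265.4,128),.0919),ray(T,(367.7,170.2),.0919))
print("grey",ray(S,(209.4,334.3),.046),ray(T,(139,185.3),.046))
def pick(p,n,xy):
    return min(manip.trace(p,n),key=lambda d:np.hypot((d["box"][0]+d["box"][2])/2-xy[0],(d["box"][1]+d["box"][3])/2-xy[1]))["region"].astype(np.float32)
bs=pick(S,"blue_cup",(281,137));bt=pick(T,"blue_cup",(367,190))
o=ray(S,(292.5,145),.046)
for prs in ([(S,bs),(T,bt)],[(S,bs)],[(T,bt)]): print("blue fit",fit(prs,leaned,[o[0],o[1],0.],[.01,.01,.2]))
ds=pick(S,"dish",(268,239));dt=pick(T,"dish",(254,204));d0=ray(S,(268.8,239),0)
dm=lambda x:cyl(np.array([x[0],x[1],0]),[0,0,1],.074,.012)
for prs in ([(S,ds),(T,dt)],[(S,ds)],[(T,dt)]): print("dish fit",fit(prs,dm,d0[:2],[.01,.01]))
E
```

```text
dish [ 0.53097426 -0.01832444  0.        ] [ 0.53888356 -0.01295     0.        ]
blue o [ 0.53378171 -0.2682942   0.046     ] m [ 0.59920801 -0.26355874  0.0919    ] [ 0.59660608 -0.26156452  0.0919    ]
grey [0.57777776 0.24679194 0.046     ] [0.57745762 0.23799891 0.046     ]
blue fit (array([ 0.53054771, -0.26720499,  0.07422229]), np.float64(2.40739369392395))
blue fit (array([ 0.83649776, -1.03545469,  0.69382716]), np.float64(1.0))
blue fit (array([ 0.52992473, -0.26859911,  0.10429057]), np.float64(0.052993882447481155))
dish fit (array([ 0.53654757, -0.01726941]), np.float64(0.04900376498699188))
dish fit (array([ 0.53734732, -0.0173476 ]), np.float64(0.019982589408755302))
dish fit (array([ 0.53597392, -0.01721719]), np.float64(0.023700950667262077))
```

```bash
python3 -c "
from plant import manip; print([a for a in dir(manip) if a[0]!='_'])"
cat > st.py <<'E'
from plant import manip
import numpy as np,json
s=manip.get_state()
with open('log.jsonl','a') as f: f.write(json.dumps({k:np.asarray(v).tolist() for k,v in s.items()})+'\n')
print(round(s['clock'],2),'q',np.round(s['joints'],3),'p',np.round(s['position'],4),'w',round(float(s['gripper_width']),4),'F',np.round(s['ft_force'],1));print(np.round(s['tcp_rot'],3).tolist())
E
python3 st.py
python3 -m creep '[[0,0,-0.03,0,0,0.12],[0,0,-0.06,0,0,0.24],[0,0,-0.09,0,0,0.35],[0,0,-0.12,0,0,0.35],[0,0,-0.12,0,0,0.35]]'
python3 st.py
python3 -m creep '[[0,0,0,0,0.15,0],[0,0,0,0,0.3,0],[0,0,0,0,0.45,0],[0,0,0,0,0.45,0]]'
python3 st.py
```

```text
['IKError', 'get_state', 'job_done', 'landmark_of', 'pinch_z', 'read_camera', 'trace']
1.5 q [-1.339  0.181  1.607  0.     1.354 -0.206] p [ 0.2438 -0.5208  0.2313] w 0.0851 F [-0.2 -0.3 -1.2]
[[0.906, 0.424, -0.0], [0.424, -0.906, 0.0], [0.0, -0.0, -1.0]]
clock: 2.12
position: [0.2441, -0.522, 0.3543]
tcp_rot: [[0.996, 0.088, 0.001], [0.088, -0.996, -0.005], [0.001, 0.006, -1.0]]
ft_force: [-0.3, -0.0, -0.8]
gripper_width: 0.0857
2.12 q [-1.339  0.106  1.446  0.     1.584  0.144] p [ 0.2441 -0.522   0.3543] w 0.0857 F [-0.3 -0.  -0.8]
[[0.996, 0.088, 0.001], [0.088, -0.996, -0.005], [0.001, 0.006, -1.0]]
clock: 2.62
position: [0.2417, -0.5205, 0.3486]
tcp_rot: [[0.897, 0.083, 0.433], [0.073, -0.996, 0.04], [0.435, -0.005, -0.9]]
ft_force: [0.9, 1.0, -0.7]
gripper_width: 0.0852
2.62 q [-1.597  0.05   1.579  0.447  1.57  -0.122] p [ 0.2417 -0.5205  0.3486] w 0.0852 F [ 0.9  1.  -0.7]
[[0.897, 0.083, 0.433], [0.073, -0.996, 0.04], [0.435, -0.005, -0.9]]
```

```bash
cat > fk.py <<'E'
import numpy as np,json
from scipy.spatial.transform import Rotation as Ro
from scipy.optimize import least_squares
Z=lambda t:Ro.from_euler('z',t).as_matrix();Y=lambda t:Ro.from_euler('y',t).as_matrix()
LO=np.array([-2.99,-.89,.3,-1.14,0,-3.12]);HI=np.array([2.99,2.07,2.58,4.28,2.63,3.12])
def fk(q,P):
    a,h,L1,L2,e,Lt=P
    B=Z(q[0]);R1=B@Y(q[1]);R2=R1@Y(q[2]);R=R2@Z(q[3])@Y(q[4])@Z(q[5]+P0)
    return B@[a,0,h]+R1@[0,0,L1]+R2@[e,0,L2]+R@[0,0,Lt],R
P0=0.
def data():
    return [json.loads(l) for l in open('log.jsonl')]
def fitP():
    D=data();pr=np.array([0.,.35,.45,.45,0,.4])
    f=lambda P:np.concatenate([(fk(d['joints'],P)[0]-d['position'])/.001 for d in D]+[(P-pr)/.3])
    r=least_squares(f,pr);return r.x,r.fun[:-6]
if __name__=='__main__':
    D=data()
    for d in D:
        R=fk(d['joints'],[0]*6)[1];print(np.round(R.T@np.array(d['tcp_rot']),2).tolist())
    P,r=fitP();print(np.round(P,4),np.round(r,1))
E
python3 fk.py
```

```text
[[0.0, -1.0, -0.0], [1.0, 0.0, 0.0], [-0.0, -0.0, 1.0]]
[[0.0, -1.0, -0.0], [1.0, 0.0, 0.0], [-0.0, -0.0, 1.0]]
[[0.0, -1.0, -0.0], [1.0, 0.0, 0.0], [-0.0, -0.0, 1.0]]
[0.0427 0.7039 0.2329 0.4928 0.0178 0.5834] [-114.8  -26.3   -5.2 -114.7  -26.7  -10.9   -3.6   -1.    16.1]
```

```bash
python3 - <<'E'
s=open('fk.py').read()
s=s.replace("a,h,L1,L2,e,Lt=P","a,h,L1,L2,e,Lt,b,w,v=P").replace("R2@[e,0,L2]+R@[0,0,Lt]","R2@[e,b,L2]+R2@Z(q[3])@[v,w,0]+R@[0,0,Lt]").replace("P0=0.","P0=np.pi/2").replace("0,.4])","0,.4,0,0,0])").replace("[:-6]","[:-9]").replace("[0]*6","[0]*9")
open('fk.py','w').write(s)
E
python3 fk.py | tail -3
```

```text
[[1.0, 0.0, 0.0], [-0.0, 1.0, 0.0], [-0.0, -0.0, 1.0]]
[ 9.000e-04  3.313e-01  4.290e-01  5.146e-01  9.420e-02  3.309e-01
  1.177e-01  1.000e-04 -1.200e-02] [-0. -0.  0. -0.  0. -0.  0. -0.  0.]
```

```bash
python3 -m creep '[[0.03,0,-0.0,0,0.05,0],[0.06,0,0,0,0.1,0],[0.06,0,0,0,0.1,0]]' >/dev/null; python3 st.py
python3 -m creep '[[0,-0.04,0.0,0.15,0,0],[0,-0.08,0.0,0.25,0.0,0],[0,-0.08,0.0,0.25,0.0,0]]'>/dev/null; python3 st.py
python3 -m creep '[[0,0,0.0,-0.15,0,0.1],[0,0,0,-0.25,0.0,0],[0,0,0,-0.25,0.0,0]]'>/dev/null; python3 st.py; python3 fk.py|tail -6
```

```text
3.0 q [-1.542  0.051  1.551  0.547  1.576 -0.068] p [ 0.2989 -0.5155  0.3775] w 0.0853 F [-0.2  0.5 -0.8]
[[0.85, 0.09, 0.519], [0.077, -0.996, 0.046], [0.521, 0.0, -0.853]]
3.38 q [-1.534  0.055  1.566  0.529  1.806 -0.071] p [ 0.2905 -0.4355  0.3763] w 0.0852 F [-0.2 -0.2 -0.2]
[[0.851, 0.214, 0.48], [0.075, -0.953, 0.293], [0.521, -0.213, -0.827]]
3.75 q [-1.555 -0.139  1.733  0.547  1.586 -0.074] p [ 0.2904 -0.436   0.3778] w 0.0854 F [-0.1 -0.4  0.5]
[[0.85, 0.087, 0.52], [0.075, -0.996, 0.043], [0.521, 0.002, -0.853]]
[[1.0, 0.0, 0.0], [-0.0, 1.0, 0.0], [-0.0, -0.0, 1.0]]
[[1.0, 0.0, 0.0], [-0.0, 1.0, 0.0], [-0.0, -0.0, 1.0]]
[[1.0, 0.0, 0.0], [-0.0, 1.0, -0.0], [-0.0, 0.0, 1.0]]
[[1.0, 0.0, 0.0], [-0.0, 1.0, 0.0], [-0.0, -0.0, 1.0]]
[[1.0, 0.0, 0.0], [-0.0, 1.0, -0.0], [-0.0, 0.0, 1.0]]
[ 0.      0.3134  0.4382  0.5145  0.0855  0.3189  0.1178  0.     -0.    ] [-0. -0.  0. -0.  0. -0.  0. -0.  0.  0.  0.  0.  0.  0.  0.  0. -0.  0.]
```

```bash
cat > plan.py <<'E'
from fk import *
P,_=fitP()
def ik(p,R,q0):
    f=lambda q:np.concatenate([(fk(q,P)[0]-p)*5,(fk(q,P)[1]-R).ravel()])
    r=least_squares(f,np.clip(q0,LO+1e-3,HI-1e-3),bounds=(LO,HI),xtol=1e-12,ftol=1e-12);return r.x,np.abs(r.fun).max()
def rot(al,ps,flip=False):
    z=np.array([np.sin(al)*np.cos(ps),np.sin(al)*np.sin(ps),np.cos(al)]);y=np.array([np.sin(ps),-np.cos(ps),0])
    if flip:y=-y
    return np.c_[np.cross(y,z),y,z]
rng=np.random.default_rng(0)
def branches(p,R,n=25):
    S=[]
    for i in range(n):
        q,e=ik(p,R,rng.uniform(LO,HI))
        if e<1e-4 and not any(np.abs(q-s).max()<.02 for s in S):S.append(q)
    return S
PZ=.0187+.004
phi=.09;ax=np.array([np.sin(.96)*np.cos(phi),np.sin(.96)*np.sin(phi),np.cos(.96)])
O=np.array([.530,-.268,.046]);GO=.037
G=O+GO*ax;D=np.array([.537,-.017,0])
if __name__=='__main__':
    import sys
    for a in (105,115,125,135):
        al=np.radians(a);R=rot(al,phi)
        print('grasp',a);[print('  ',np.round(s,2)) for s in branches(G+PZ*R[:,2],R)]
        ae=np.radians(235-a)
        for ps in np.radians([-90,-45,0,45,90]):
            R=rot(ae,ps,True);p=D+[0,0,.03+.08-GO]+PZ*R[:,2]
            B=branches(p,R,15);print(' end',235-a,np.degrees(ps).round());[print('     ',np.round(s,2)) for s in B]
E
python3 plan.py
```

```text
grasp 105
   [-1.11  0.68  2.09  1.82  1.19 -1.2 ]
 end 130 -90.0
      [ 0.17  0.6   1.72 -0.94  1.22  0.69]
 end 130 -45.0
 end 130 0.0
      [-0.44  0.19  2.38  2.2   0.42  2.17]
 end 130 45.0
      [-0.73  0.36  2.13  1.14  1.    2.37]
 end 130 90.0
      [-0.63  0.62  1.69  0.67  1.47  2.22]
grasp 115
   [-1.07  0.55  2.1   1.72  1.   -1.03]
 end 120 -90.0
      [ 0.22  0.69  1.68 -1.05  1.34  0.8 ]
 end 120 -45.0
 end 120 0.0
      [-0.49  0.32  2.43  2.47  0.72  1.85]
 end 120 45.0
      [-0.8   0.46  2.13  1.27  1.14  2.18]
 end 120 90.0
      [-0.67  0.71  1.64  0.75  1.6   2.16]
grasp 125
   [-1.01  0.45  2.09  1.54  0.82 -0.8 ]
 end 110 -90.0
 end 110 -45.0
      [0.18 0.58 2.15 4.28 1.01 1.18]
 end 110 0.0
      [-0.54  0.51  2.43  2.56  1.06  1.69]
 end 110 45.0
      [-0.86  0.59  2.11  1.35  1.29  2.02]
 end 110 90.0
      [-0.7   0.82  1.59  0.82  1.72  2.12]
grasp 135
   [-0.94  0.38  2.04  1.26  0.69 -0.48]
 end 100 -90.0
 end 100 -45.0
      [0.21 0.73 2.11 4.2  1.24 1.3 ]
 end 100 0.0
      [-0.57  0.73  2.39  2.57  1.38  1.58]
 end 100 45.0
      [-0.89  0.73  2.07  1.41  1.44  1.9 ]
 end 100 90.0
      [-0.71  0.92  1.53  0.89  1.85  2.09]
```

```bash
cat > rel.py <<'E'
from plan import *
from scipy.spatial.transform import Rotation as Ro
def relrow(p0,R0,p,R):
    return np.r_[R0.T@(p-p0),Ro.from_matrix(R0.T@R).as_rotvec()]
E
sed -i 's/GO=.037/GO=.033/' plan.py
python3 - <<'E'
from rel import *
from h import ray,manip
T=manip.read_camera("top")
for xy in ((351,262),(407,260),(360,287),(379,240)): print(xy,ray(T,xy,.035).round(3))
s=manip.get_state();p0=s['position'];R0=np.array(s['tcp_rot']);q=np.array(s['joints'])
R=rot(np.radians(115),phi);pg=G+PZ*R[:,2];pre=pg-.13*R[:,2]
print(np.round(relrow(p0,R0,pre,R),4),pre)
for p in (pre,pg,pg+[0,0,.12]):
    q,e=ik(p,R,q);print(np.round(q,2),e)
E
```

```text
(351, 262) [ 0.406 -0.23   0.035]
(407, 260) [ 0.409 -0.354  0.035]
(360, 287) [ 0.352 -0.248  0.035]
(379, 240) [ 0.453 -0.294  0.035]
[ 0.0167 -0.1469  0.3236  0.0028  0.5857 -0.0023] [ 0.46007067 -0.27431069  0.1102731 ]
[-1.4   0.31  2.29  1.4   1.16 -0.98] 2.4980018054066022e-15
[-1.08  0.55  2.11  1.71  1.   -1.04] 1.4988010832439613e-14
[-1.08  0.23  2.15  1.53  0.99 -0.7 ] 2.1815882433884326e-13
```

Run:
```python
from rel import *
from plant import manip
s=manip.get_state();p0=s['position'];R0=np.array(s['tcp_rot'])
R=rot(np.radians(115),phi);pg=G+PZ*R[:,2];A=pg-.04*R[:,2]+[0,0,.10]
print(np.round(relrow(p0,R0,A,R),4),A)
```

```text
[ 0.1186 -0.1472  0.3133  0.0028  0.5857 -0.0023] [ 0.54130824 -0.2669795   0.17223746]
```

```bash
python3 -m creep '[[0.017,-0.021,0.045,0,0.08,0],[0.034,-0.042,0.09,0,0.17,0],[0.05,-0.063,0.135,0,0.25,0],[0.068,-0.084,0.18,0,0.33,0],[0.085,-0.105,0.224,0,0.42,0]]' 0.0854 40 >/dev/null; python3 st.py
python3 - <<'E'
from rel import *
from plant import manip
s=manip.get_state();p0=s['position'];R0=np.array(s['tcp_rot'])
R=rot(np.radians(115),phi);pg=G+PZ*R[:,2];A=pg-.04*R[:,2]+[0,0,.10]
print(np.round(relrow(p0,R0,A,R),4),A)
E
```

```text
4.42 q [-1.318 -0.033  2.153  1.104  1.148 -0.395] p [ 0.4713 -0.3154  0.2301] w 0.0855 F [ 0.4 -0.6 -0.1]
[[0.562, 0.087, 0.823], [0.048, -0.996, 0.072], [0.826, -0.001, -0.564]]
[-0.0061 -0.0421  0.0937  0.0024  0.1628 -0.0025] [ 0.54130824 -0.2669795   0.17223746]
```

```bash
python3 -m creep '[[-0.003,-0.022,0.045,0,0.08,0],[-0.006,-0.042,0.09,0,0.163,0],[-0.006,-0.042,0.09,0,0.163,0]]' >/dev/null; python3 st.py
python3 - <<'E'
from rel import *
from h import *
for n in ("wrist","top"):
    p=manip.read_camera(n);im=p["color"].copy()
    for X in (O,O+.08*ax,G):
        u=proj(p,[X])[0];cv2.circle(im,(int(u[0]),int(u[1])),3,(0,255,255),1)
    c=cyl(O,ax,.028,.08)
    for u in proj(p,c): cv2.circle(im,(int(u[0]),int(u[1])),0,(0,255,0),-1)
    cv2.imwrite(f"pics/{n}1.png",im)
    print([(d["box"],d["conf"]) for d in manip.trace(p,"blue_cup")][:3])
E
```

```text
4.8 q [-1.173  0.188  2.215  1.468  1.051 -0.723] p [ 0.5371 -0.2633  0.1698] w 0.0857 F [-0.8 -0.2  0.5]
[[0.426, 0.091, 0.9], [0.028, -0.996, 0.087], [0.904, -0.012, -0.427]]
[([428.8, 379.8, 481.0, 419.2], 0.88), ([380.4, 185.7, 475.6, 308.0], 0.88), ([251.1, 267.0, 322.1, 367.8], 0.62)]
[([407.9, 196.2, 438.3, 235.1], 0.79), ([350.4, 248.8, 385.2, 287.6], 0.7), ([354.8, 163.4, 380.7, 213.4], 0.66)]
```

View pics/wrist1.png

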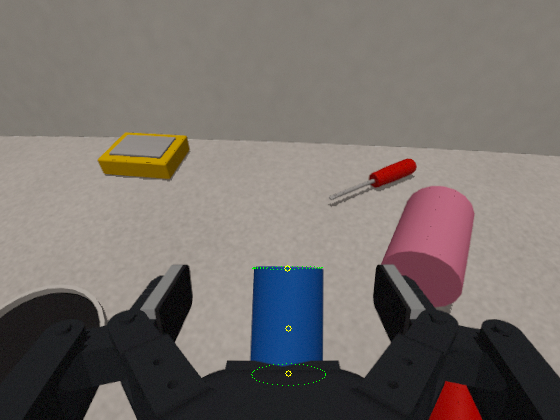

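View pics/top1.png

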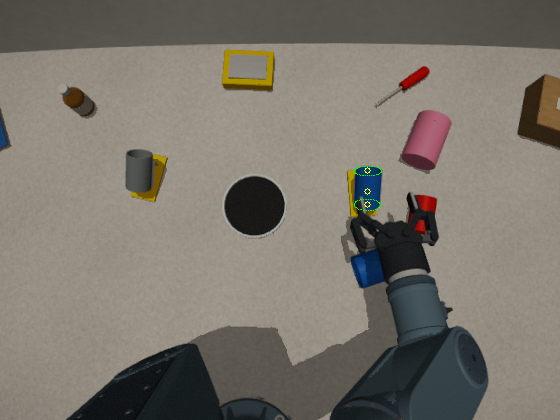

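The overlay of my fitted cup pose sits exactly on the blue cup in both views: wrist columns 252–323, top about (368,188). The red look-alike at top (422,213) is near the right finger, so I check its clearance.

Run:
```python
from rel import *
from h import *
T=manip.read_camera("top")
for z in (.03,.06): print(z,ray(T,(408,200),z).round(3),ray(T,(407,230),z).round(3))
s=manip.get_state();p0=s['position'];R0=np.array(s['tcp_rot'])
R=rot(np.radians(115),phi);pg=G+PZ*R[:,2]
B=pg-.04*R[:,2]+[0,0,.03]
for t in (B,pg): print(np.round(relrow(p0,R0,t,R),4),t)
```

```text
0.03 [ 0.543 -0.365  0.03 ] [ 0.475 -0.359  0.03 ]
0.06 [ 0.538 -0.355  0.06 ] [ 0.472 -0.349  0.06 ]
[-0.0659 -0.0022  0.0354  0.0043  0.0006  0.0019] [ 0.54130824 -0.2669795   0.10223746]
[-0.0931 -0.0025  0.0881  0.0043  0.0006  0.0019] [ 0.57741383 -0.2637212   0.05533272]
```

```bash
python3 -m creep '[[-0.03,0,0.017,0,0,0],[-0.06,-0.001,0.032,0,0,0],[-0.077,-0.002,0.058,0,0,0],[-0.094,-0.002,0.088,0,0,0],[-0.094,-0.002,0.088,0,0,0]]' >/dev/null; python3 st.py
python3 - <<'E'
from rel import *
from h import *
p=manip.read_camera("wrist");cv2.imwrite("pics/w2.png",p["color"])
s=manip.get_state();p0=s['position'];R0=np.array(s['tcp_rot'])
R=rot(np.radians(115),phi);pg=G+PZ*R[:,2]
print(np.round(relrow(p0,R0,pg,R),4))
E
```

```text
5.67 q [-1.075  0.56   2.11   1.722  1.    -1.051] p [ 0.577  -0.2622  0.0524] w 0.0858 F [-0.6 -0.2  0.9]
[[0.422, 0.088, 0.902], [0.037, -0.996, 0.08], [0.906, -0.0, -0.424]]
[ 0.0019  0.0013 -0.0004  0.002   0.0006 -0.0001]
```

View pics/w2.png

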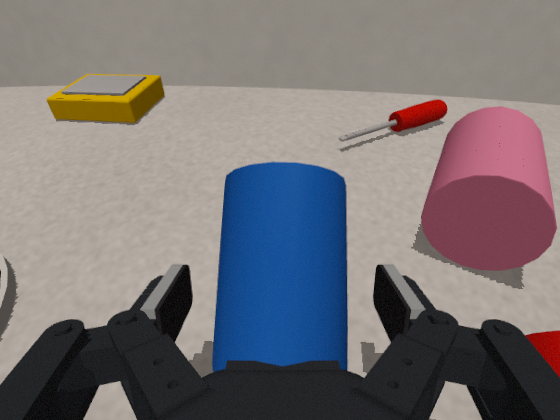

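The cup (columns 218–347) is centred between the fingers (about 190 and 375), so I close the gripper.

```bash
python3 -m creep '[[0,0,0,0,0,0],[0,0,0,0,0,0],[0,0,0,0,0,0],[0,0,0,0,0,0],[0,0,0,0,0,0]]' 0.03 40; 
python3 -m creep '[[0,0,0,0,0,0],[0,0,0,0,0,0]]'; python3 st.py
```

```text
clock: 6.35
position: [0.5764, -0.2621, 0.0547]
tcp_rot: [[0.42, 0.088, 0.903], [0.038, -0.996, 0.079], [0.907, 0.002, -0.422]]
ft_force: [-10.4, 2.4, 9.0]
gripper_width: 0.056
clock: 6.6
position: [0.5764, -0.2621, 0.0547]
tcp_rot: [[0.42, 0.088, 0.903], [0.038, -0.996, 0.079], [0.907, 0.002, -0.422]]
ft_force: [-8.7, 1.0, 8.0]
gripper_width: 0.0558
6.6 q [-1.077  0.555  2.113  1.722  1.002 -1.052] p [ 0.5764 -0.2621  0.0547] w 0.0558 F [-8.7  1.   8. ]
[[0.42, 0.088, 0.903], [0.038, -0.996, 0.079], [0.907, 0.002, -0.422]]
```

```bash
python3 -m creep '[[0.018,0,-0.0085,0,0,0],[0.045,0,-0.021,0,0,0],[0.072,0,-0.034,0,0,0],[0.1,0,-0.047,0,0,0],[0.109,0,-0.051,0,0,0]]' >/dev/null; python3 st.py
python3 - <<'E'
from rel import *
from h import *
for n in ("wrist","side"):
    p=manip.read_camera(n);cv2.imwrite(f"pics/{n}3.png",p["color"])
    print([(d["box"],d["conf"]) for d in manip.trace(p,"blue_cup")][:4])
E
```

```text
7.22 q [-1.076  0.22   2.158  1.533  0.983 -0.708] p [ 0.5767 -0.2625  0.1756] w 0.056 F [-0.  -0.  -2.1]
[[0.421, 0.087, 0.903], [0.041, -0.996, 0.077], [0.906, 0.004, -0.423]]
[([386.7, 213.1, 482.1, 320.0], 0.8), ([215.8, 166.8, 349.6, 369.3], 0.75), ([419.9, 411.9, 452.4, 417.3], 0.58)]
[([258.9, 76.2, 298.8, 119.1], 0.85), ([294.4, 108.4, 331.9, 129.9], 0.83), ([169.9, 296.9, 222.3, 342.2], 0.73), ([223.4, 77.7, 271.7, 123.7], 0.71)]
```

View pics/wrist3.png

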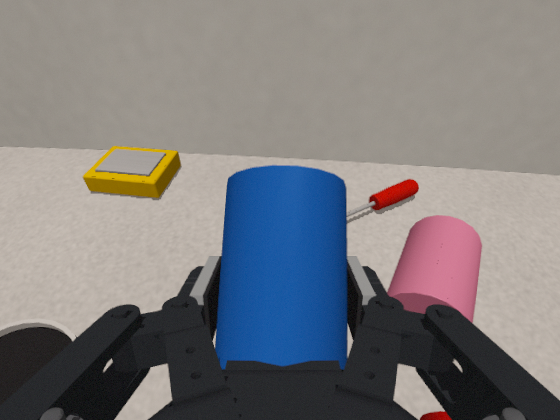

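View pics/side3.png

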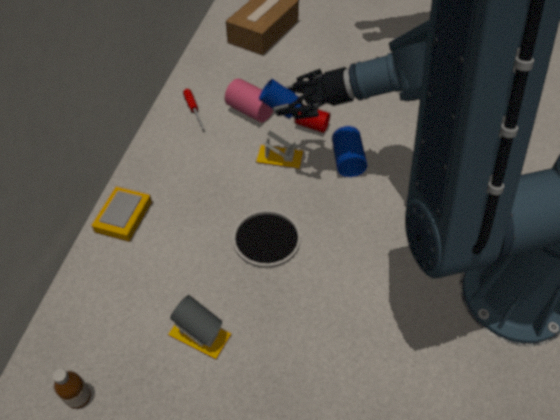

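```bash
cat > pour.py <<'E'
from rel import *
# cup in tool frame from measured grasp
Rg=np.array([[0.42,0.088,0.903],[0.038,-0.996,0.079],[0.907,0.002,-0.422]]);pgm=np.array([.5764,-.2621,.0547])
cz=Rg.T@ax; co=Rg.T@(O-pgm); cm=co+.08*cz; cg=co+GO*cz
delta=np.degrees(np.arccos(cz[2]))
def pose(rho,ps,al=np.radians(180)-np.arccos(cz[2])):
    R=rot(al,ps)@Z(rho);c=R@cz
    g=np.degrees(rho)
    gz=np.interp(g,[0,50,90,150,180],[.085,.072,.07,.08,.08])
    mh=np.interp(g,[60,90,180],[-.022,-.022,-.003])
    m=D+[mh,0,0]
    if g<60:
        R6=rot(al,ps)@Z(np.pi/3);gh=m-R6@(cm-cg)
    else: gh=m-R@(cm-cg)
    gp=np.array([gh[0],gh[1],gz]);p=gp-R@cg
    return p,R
def info(p,R):
    c=R@cz;m=p+R@cm
    return np.r_[m,np.degrees(np.arccos(c[2])),m[2]-.028*np.sqrt(max(0,1-c[2]**2))]
E
python3 - <<'E'
from pour import *
print('cz',cz,'co',co,'cg',cg,delta)
for ps in (30,45,60,75):
    q=np.array([-.8,.4,2.1,1.3,1.1,-.7]);print(ps)
    for g in range(0,181,20):
        p,R=pose(np.radians(g),np.radians(ps));q,e=ik(p,R,q);print(g,np.round(q,2),'%.0e'%e,p.round(3),info(p,R).round(3))
    p[2]+=.09;q2,e=ik(p,R,q);print('lift',q2.round(2),e)
    for d in ((.15,0),(.13,.075),(.075,.13),(-.0,.14)):
        p3=p+[d[0],d[1],-.09-.033];q3,e=ik(p3,R,q2);print('place',d,q3.round(2),'%.0e'%e)
E
```

```text
cz [ 8.65648436e-01 -3.89103548e-04  5.00527260e-01] co [-0.0276031  0.0017758 -0.0386939] cg [ 0.0009633   0.00176296 -0.0221765 ] 59.96511065551031
30
0 [-0.92  0.27  2.44  1.45  1.05 -1.07] 2e-09 [0.486 0.009 0.073] [5.0600e-01 1.9000e-02 1.0800e-01 6.0074e+01 8.4000e-02]
20 [-0.92  0.29  2.44  1.46  1.04 -0.74] 2e-10 [0.486 0.009 0.068] [5.1200e-01 6.0000e-03 1.0100e-01 6.3012e+01 7.6000e-02]
40 [-0.91  0.31  2.44  1.47  1.04 -0.41] 4e-10 [0.487 0.01  0.064] [ 5.1500e-01 -6.0000e-03  9.0000e-02  7.1109e+01  6.3000e-02]
60 [-0.91  0.32  2.43  1.47  1.04 -0.07] 6e-16 [0.487 0.01  0.061] [ 5.150e-01 -1.700e-02  7.700e-02  8.285e+01  5.000e-02]
80 [-0.88  0.32  2.43  1.5   1.03  0.28] 8e-16 [0.491 0.017 0.061] [ 5.1500e-01 -1.7000e-02  6.5000e-02  9.6896e+01  3.7000e-02]
100 [-0.85  0.32  2.42  1.53  1.02  0.64] 6e-16 [0.5   0.02  0.062] [ 5.17000e-01 -1.70000e-02  5.40000e-02  1.12354e+02  2.80000e-02]
120 [-0.82  0.32  2.39  1.54  1.    1.02] 4e-15 [0.512 0.018 0.066] [ 5.21000e-01 -1.70000e-02  4.60000e-02  1.28678e+02  2.40000e-02]
140 [-0.8   0.33  2.36  1.54  1.    1.4 ] 2e-14 
[... 4886 characters left out ...]
89  0.86  1.45  1.46] 1e-10 [0.505 0.004 0.069] [ 5.26000e-01 -1.70000e-02  4.00000e-02  1.45527e+02  2.40000e-02]
160 [-0.75  0.59  1.86  0.88  1.45  1.83] 9e-10 [0.522 0.004 0.07 ] [ 5.30000e-01 -1.70000e-02  3.50000e-02  1.62674e+02  2.70000e-02]
180 [-0.73  0.61  1.81  0.89  1.45  2.2 ] 2e-15 [0.541 0.002 0.07 ] [ 5.34000e-01 -1.70000e-02  3.30000e-02  1.79359e+02  3.30000e-02]
lift [-0.73  0.43  1.83  0.88  1.56  2.33] 6.995931611797346e-12
place (0.15, 0) [-0.58  0.86  1.43  0.98  1.45  2.38] 4e-10
place (0.13, 0.075) [-0.5   0.8   1.56  1.04  1.36  2.35] 8e-12
place (0.075, 0.13) [-0.45  0.71  1.74  1.09  1.29  2.28] 2e-12
place (-0.0, 0.14) [-0.51  0.62  1.93  1.08  1.27  2.18] 1e-15
```

```bash
cat > nxt.py <<'E'
from pour import *
from plant import manip
def show(targets):
    s=manip.get_state();p0=s['position'];R0=np.array(s['tcp_rot'])
    for n,(p,R) in targets: print(n,np.round(relrow(p0,R0,p,R),4).tolist(),'info',info(p,R).round(3).tolist())
    print('now',info(p0,R0).round(3))
E
python3 - <<'E'
from nxt import *
p,R=pose(0,np.radians(60));show([('W0',(p+[0,0,.06],R))])
E
```

```text
W0 [-0.0681, -0.2603, -0.0528, 0.8507, -0.0791, -0.4446] info [0.49, 0.009, 0.168, 60.074, 0.144]
now [ 0.595 -0.261  0.209 55.168  0.186]
```

```bash
python3 -m creep '[[-0.005,-0.02,-0.004,0.065,-0.006,-0.034],[-0.013,-0.05,-0.01,0.163,-0.015,-0.085],[-0.02,-0.082,-0.017,0.268,-0.025,-0.14],[-0.029,-0.112,-0.023,0.366,-0.034,-0.191],[-0.037,-0.143,-0.029,0.467,-0.043,-0.244]]' >/dev/null; python3 st.py
python3 - <<'E'
from nxt import *
p,R=pose(0,np.radians(60));show([('W0',(p+[0,0,.06],R))])
E
```

```text
8.05 q [-1.068  0.248  2.159  1.159  1.286 -0.813] p [ 0.5213 -0.1215  0.1503] w 0.0556 F [ 1.1 -0.1 -1.3]
[[0.376, 0.579, 0.724], [0.276, -0.815, 0.509], [0.885, 0.008, -0.466]]
W0 [-0.0008, -0.1177, 0.0334, 0.3799, -0.0371, -0.2007] info [0.49, 0.009, 0.168, 60.074, 0.144]
now [ 0.539 -0.111  0.187 57.814  0.163]
```

```bash
python3 -m creep '[[0,-0.03,0.009,0.095,-0.009,-0.05],[0,-0.06,0.017,0.19,-0.018,-0.1],[0,-0.09,0.026,0.285,-0.028,-0.15],[-0.001,-0.118,0.033,0.38,-0.037,-0.2],[-0.001,-0.118,0.033,0.38,-0.037,-0.2]]' >/dev/null; python3 st.py
python3 - <<'E'
from nxt import *
t=[(g,pose(np.radians(g),np.radians(60))) for g in (0,10,20,30,40,50)];show(t)
from h import *
for n in ("side","top","wrist"):
    p=manip.read_camera(n);im=p["color"].copy()
    s=manip.get_state();p0=s['position'];R0=np.array(s['tcp_rot'])
    for u in proj(p,cyl(p0+R0@co,R0@cz,.028,.08)): cv2.circle(im,(int(u[0]),int(u[1])),0,(0,255,0),-1)
    cv2.imwrite(f"pics/{n}4.png",im)
E
```

```text
8.68 q [-0.915  0.288  2.126  0.945  1.416 -0.897] p [ 0.4773 -0.0085  0.1331] w 0.0561 F [-0.4 -0.4 -1.2]
[[0.252, 0.865, 0.434], [0.432, -0.502, 0.749], [0.866, -0.001, -0.5]]
0 [-0.0522, -0.0, 0.0297, 0.001, -0.0005, -0.0018] info [0.49, 0.009, 0.108, 60.074, 0.084]
10 [-0.0541, -0.0002, 0.031, 0.001, -0.0005, 0.1728] info [0.496, 0.006, 0.105, 60.82, 0.081]
20 [-0.056, -0.0002, 0.0323, 0.001, -0.0006, 0.3473] info [0.501, 0.001, 0.101, 63.012, 0.076]
30 [-0.0579, -0.0003, 0.0336, 0.0009, -0.0007, 0.5218] info [0.506, -0.003, 0.096, 66.506, 0.07]
40 [-0.0598, -0.0002, 0.0349, 0.0008, -0.0008, 0.6964] info [0.51, -0.008, 0.09, 71.109, 0.063]
50 [-0.0617, -0.0001, 0.0362, 0.0008, -0.0009, 0.8709] info [0.513, -0.012, 0.083, 76.618, 0.056]
now [4.9000e-01 1.0000e-02 1.6800e-01 6.0048e+01 1.4400e-01]
```

View pics/side4.png

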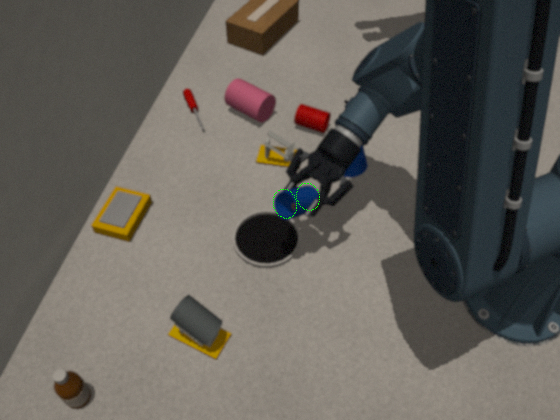

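View pics/top4.png

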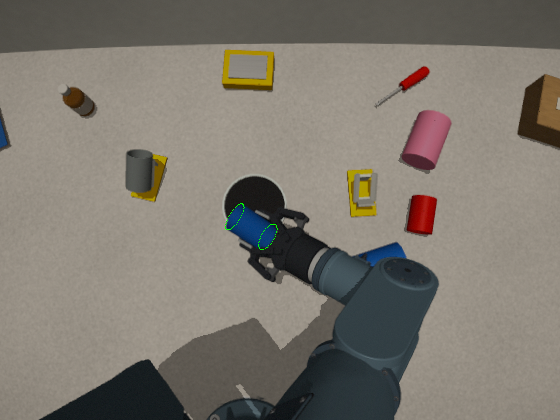

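The held-cup model overlays the cup at side (295,200) and top (252,226), just above the dish. I lower it and start rolling.

```bash
python3 -m creep '[[-0.025,0,0.014,0,0,0.1],[-0.052,0,0.03,0,0,0.2],[-0.057,0,0.033,0,0,0.37],[-0.059,0,0.034,0,0,0.54],[-0.06,0,0.035,0,0,0.7]]' >/dev/null; python3 st.py
python3 - <<'E'
from nxt import *
t=[(g,pose(np.radians(g),np.radians(60))) for g in (40,48,56,64,72,80)];show(t)
E
```

```text
9.45 q [-0.918  0.471  2.103  0.973  1.321 -0.328] p [ 0.4783 -0.0109  0.0644] w 0.056 F [-0.3 -0.  -2.2]
[[0.751, 0.494, 0.438], [0.002, -0.666, 0.746], [0.66, -0.559, -0.501]]
40 [-0.0012, -0.0021, 0.0019, 0.0054, -0.0034, -0.0086] info [0.51, -0.008, 0.09, 71.109, 0.063]
48 [-0.0023, -0.0011, 0.003, 0.0052, -0.0037, 0.131] info [0.512, -0.012, 0.084, 75.453, 0.057]
56 [-0.0026, -0.0007, 0.0034, 0.0049, -0.0041, 0.2706] info [0.514, -0.015, 0.08, 80.281, 0.052]
64 [-0.003, -0.002, 0.0047, 0.0046, -0.0044, 0.4102] info [0.515, -0.017, 0.075, 85.509, 0.047]
72 [-0.0034, -0.0042, 0.0071, 0.0043, -0.0048, 0.5499] info [0.515, -0.017, 0.07, 91.067, 0.042]
80 [-0.0032, -0.0059, 0.0097, 0.004, -0.0051, 0.6895] info [0.515, -0.017, 0.065, 96.896, 0.037]
now [ 5.1100e-01 -1.1000e-02  9.0000e-02  7.1297e+01  6.4000e-02]
```

```bash
python3 -m creep '[[-0.002,-0.001,0.003,0,0,0.13],[-0.002,-0.001,0.003,0,0,0.27],[-0.003,-0.002,0.005,0,0,0.41],[-0.003,-0.004,0.007,0,0,0.55],[-0.003,-0.006,0.01,0,0,0.69]]' >/dev/null; python3 st.py
python3 - <<'E'
from nxt import *
t=[(g,pose(np.radians(g),np.radians(60))) for g in (80,86,92,98,104,110)];show(t)
from h import *
for n in ("side","wrist"):
    p=manip.read_camera(n);cv2.imwrite(f"pics/{n}5.png",p["color"])
E
```

```text
10.07 q [-0.902  0.471  2.119  0.99   1.305  0.352] p [4.776e-01 4.000e-04 6.100e-02] w 0.0556 F [ 0.5 -0.3 -2.2]
[[0.894, -0.096, 0.438], [-0.421, -0.516, 0.746], [0.154, -0.851, -0.502]]
80 [-0.0003, 0.0003, -0.0002, 0.0023, -0.0064, 0.0008] info [0.515, -0.017, 0.065, 96.896, 0.037]
86 [-0.0005, -0.0006, 0.0018, 0.002, -0.0065, 0.1055] info [0.515, -0.017, 0.061, 101.415, 0.033]
92 [0.0002, -0.0019, 0.0038, 0.0016, -0.0066, 0.2102] info [0.515, -0.017, 0.057, 106.042, 0.03]
98 [0.0022, -0.004, 0.0057, 0.0013, -0.0067, 0.3149] info [0.517, -0.017, 0.055, 110.762, 0.028]
104 [0.0047, -0.0058, 0.0076, 0.001, -0.0068, 0.4197] info [0.518, -0.017, 0.052, 115.563, 0.027]
110 [0.0076, -0.0076, 0.0094, 0.0006, -0.0068, 0.5244] info [0.519, -0.017, 0.05, 120.433, 0.025]
now [ 5.1500e-01 -1.7000e-02  6.5000e-02  9.6732e+01  3.7000e-02]
```

View pics/wrist5.png

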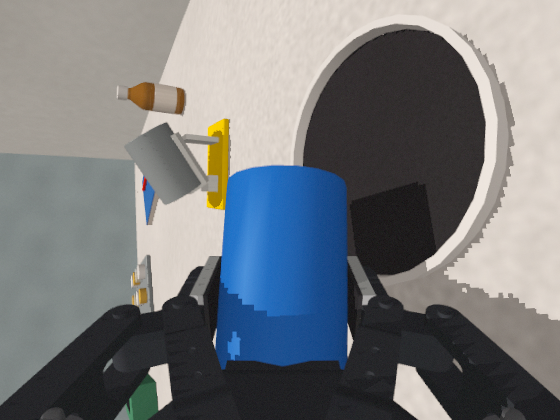

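No studs have come out yet at 97° of tilt: the dish in the wrist view, around (400,150), is empty. I keep going slowly.

```bash
python3 -m creep '[[0,0,0,0,-0.003,0.05],[0,-0.001,0.002,0,-0.006,0.105],[0,-0.001,0.003,0,-0.006,0.16],[0,-0.002,0.004,0,-0.006,0.21],[0,-0.002,0.004,0,-0.006,0.21]]' >/dev/null; python3 st.py
python3 - <<'E'
from nxt import *
t=[(g,pose(np.radians(g),np.radians(60))) for g in (92,98,104,110,116,122)];show(t)
from h import *
for n in ("side","wrist"):
    p=manip.read_camera(n);cv2.imwrite(f"pics/{n}6.png",p["color"])
E
```

```text
10.8 q [-0.889  0.473  2.116  0.992  1.303  0.56 ] p [0.4793 0.0049 0.0607] w 0.0558 F [ 0.5  0.6 -1.1]
[[0.859, -0.274, 0.432], [-0.511, -0.421, 0.749], [-0.023, -0.865, -0.502]]
92 [0.0007, 0.0002, -0.0005, 0.0015, 0.0008, 0.0083] info [0.515, -0.017, 0.057, 106.042, 0.03]
98 [0.0023, -0.0022, 0.0014, 0.0016, 0.0007, 0.113] info [0.517, -0.017, 0.055, 110.762, 0.028]
104 [0.0043, -0.0045, 0.0033, 0.0016, 0.0006, 0.2177] info [0.518, -0.017, 0.052, 115.563, 0.027]
110 [0.0068, -0.0068, 0.0051, 0.0016, 0.0005, 0.3224] info [0.519, -0.017, 0.05, 120.433, 0.025]
116 [0.0097, -0.0091, 0.0068, 0.0017, 0.0004, 0.4272] info [0.52, -0.017, 0.047, 125.362, 0.024]
122 [0.013, -0.0113, 0.0085, 0.0017, 0.0003, 0.5319] info [0.522, -0.017, 0.045, 130.343, 0.024]
now [ 5.15000e-01 -1.60000e-02  5.80000e-02  1.05731e+02  3.10000e-02]
```

View pics/wrist6.png

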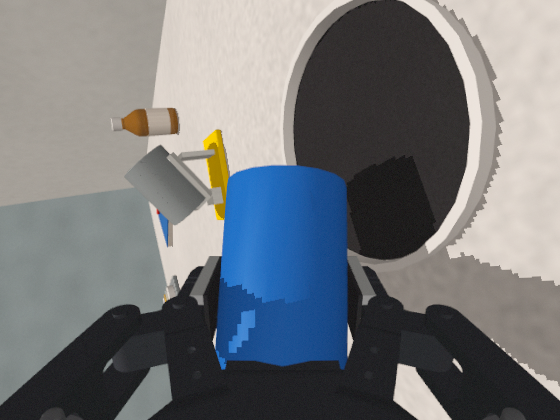

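```bash
python3 -m creep '[[0.001,-0.001,0,0,0,0.06],[0.002,-0.002,0.001,0,0,0.113],[0.003,-0.003,0.002,0,0,0.165],[0.004,-0.004,0.003,0,0,0.218],[0.004,-0.004,0.003,0,0,0.218]]' >/dev/null; python3 st.py
python3 - <<'E'
from nxt import *
t=[(g,pose(np.radians(g),np.radians(60))) for g in (104,110,116,122,128,136)];show(t)
from h import *
for n in ("side","wrist"):
    p=manip.read_camera(n);cv2.imwrite(f"pics/{n}7.png",p["color"])
E
```

```text
11.53 q [-0.874  0.472  2.108  1.001  1.302  0.791] p [0.485  0.0072 0.0626] w 0.056 F [ 0.6  0.4 -1.5]
[[0.78, -0.454, 0.431], [-0.589, -0.3, 0.75], [-0.211, -0.839, -0.502]]
104 [0.0005, -0.0005, 0.0, 0.0018, 0.0013, -0.0009] info [0.518, -0.017, 0.052, 115.563, 0.027]
110 [0.0025, -0.0033, 0.0018, 0.0019, 0.0012, 0.1038] info [0.519, -0.017, 0.05, 120.433, 0.025]
116 [0.0048, -0.0062, 0.0036, 0.002, 0.0011, 0.2085] info [0.52, -0.017, 0.047, 125.362, 0.024]
122 [0.0076, -0.009, 0.0052, 0.002, 0.001, 0.3132] info [0.522, -0.017, 0.045, 130.343, 0.024]
128 [0.0107, -0.0119, 0.0068, 0.0021, 0.0009, 0.4179] info [0.523, -0.017, 0.043, 135.369, 0.023]
136 [0.0154, -0.0158, 0.0086, 0.0022, 0.0008, 0.5576] info [0.525, -0.017, 0.041, 142.127, 0.023]
now [ 5.17000e-01 -1.70000e-02  5.20000e-02  1.15682e+02  2.60000e-02]
```

View pics/wrist7.png

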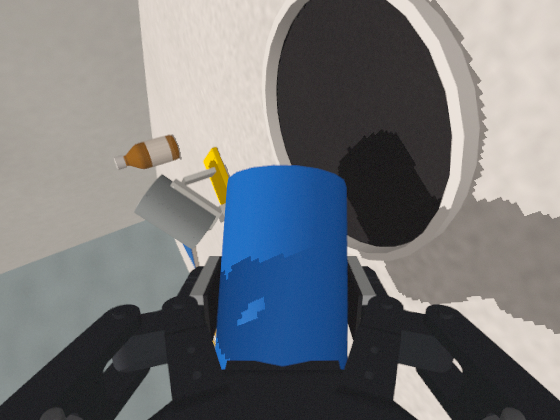

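View pics/side7.png

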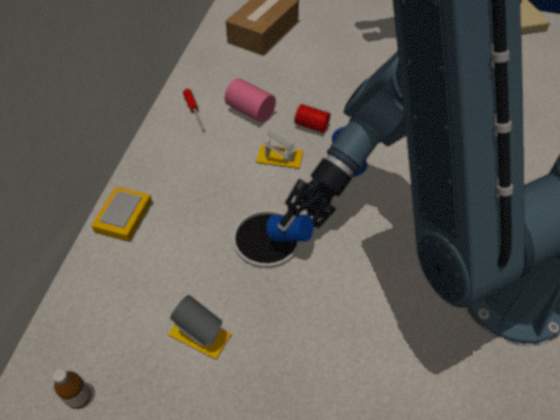

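```bash
python3 -m creep '[[0.001,-0.002,0,0,0,0.05],[0.002,-0.003,0.002,0,0,0.104],[0.003,-0.004,0.003,0,0,0.155],[0.005,-0.006,0.004,0,0,0.208],[0.005,-0.006,0.004,0,0,0.208]]' >/dev/null; python3 st.py
python3 - <<'E'
from nxt import *
t=[(g,pose(np.radians(g),np.radians(60))) for g in (116,122,128,136,144,152,160)];show(t)
from h import *
for n in ("side","wrist"):
    p=manip.read_camera(n);cv2.imwrite(f"pics/{n}8.png",p["color"])
E
```

```text
12.25 q [-0.855  0.474  2.095  1.013  1.3    1.015] p [0.4934 0.0092 0.0646] w 0.0563 F [ 1.1 -0.5 -0.1]
[[0.669, -0.605, 0.431], [-0.638, -0.172, 0.75], [-0.38, -0.777, -0.502]]
116 [-0.0001, -0.0001, -0.0005, 0.0021, 0.0012, 0.0004] info [0.52, -0.017, 0.047, 125.362, 0.024]
122 [0.002, -0.0035, 0.0011, 0.0022, 0.0011, 0.1051] info [0.522, -0.017, 0.045, 130.343, 0.024]
128 [0.0044, -0.0069, 0.0027, 0.0022, 0.001, 0.2098] info [0.523, -0.017, 0.043, 135.369, 0.023]
136 [0.0083, -0.0117, 0.0045, 0.0023, 0.0008, 0.3494] info [0.525, -0.017, 0.041, 142.127, 0.023]
144 [0.0127, -0.0165, 0.0062, 0.0023, 0.0006, 0.489] info [0.526, -0.017, 0.039, 148.939, 0.024]
152 [0.0177, -0.0211, 0.0077, 0.0024, 0.0005, 0.6287] info [0.528, -0.017, 0.037, 155.791, 0.026]
160 [0.0235, -0.0248, 0.0094, 0.0024, 0.0003, 0.7683] info [0.53, -0.017, 0.035, 162.674, 0.027]
now [ 5.21000e-01 -1.70000e-02  4.70000e-02  1.25423e+02  2.40000e-02]
```

View pics/wrist8.png

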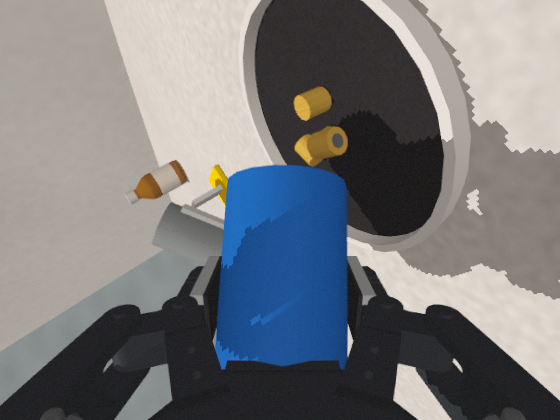

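View pics/side8.png

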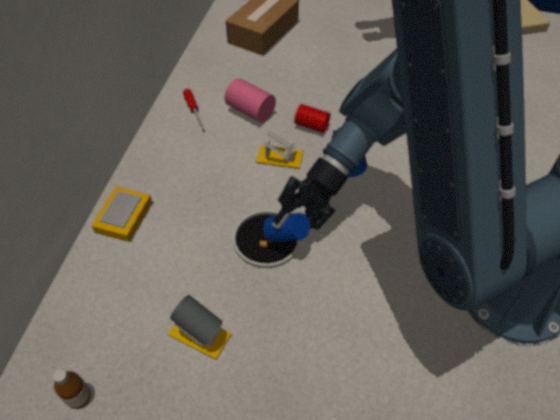

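At least three studs slid out gently and lie inside the dish (wrist view about (315,125)). I continue the inversion.

```bash
python3 -m creep '[[0,0,0,0,0,0],[0.002,-0.003,0.001,0,0,0.105],[0.004,-0.007,0.003,0,0,0.21],[0.008,-0.012,0.004,0,0,0.35],[0.013,-0.016,0.006,0,0,0.49]]' >/dev/null; python3 st.py
python3 - <<'E'
from nxt import *
t=[(g,pose(np.radians(g),np.radians(60))) for g in (152,160,168,176,180)];show(t)
from h import *
for n in ("wrist",):
    p=manip.read_camera(n);cv2.imwrite(f"pics/{n}9.png",p["color"])
E
```

```text
12.97 q [-0.819  0.485  2.052  1.032  1.299  1.549] p [0.5144 0.0082 0.0691] w 0.0561 F [-0.3  0.8 -0.9]
[[0.301, -0.851, 0.431], [-0.643, 0.152, 0.75], [-0.704, -0.503, -0.502]]
152 [0.0018, -0.0066, 0.0016, 0.0024, -0.0, 0.133] info [0.528, -0.017, 0.037, 155.791, 0.026]
160 [0.0051, -0.0127, 0.0034, 0.0024, -0.0002, 0.2726] info [0.53, -0.017, 0.035, 162.674, 0.027]
168 [0.0087, -0.0189, 0.0048, 0.0024, -0.0004, 0.4123] info [0.531, -0.017, 0.034, 169.574, 0.029]
176 [0.0126, -0.025, 0.0058, 0.0024, -0.0005, 0.5519] info [0.533, -0.017, 0.033, 176.457, 0.031]
180 [0.0147, -0.028, 0.0062, 0.0023, -0.0006, 0.6217] info [0.534, -0.017, 0.033, 179.359, 0.033]
now [ 5.26000e-01 -1.70000e-02  3.80000e-02  1.49332e+02  2.40000e-02]
```

View pics/wrist9.png

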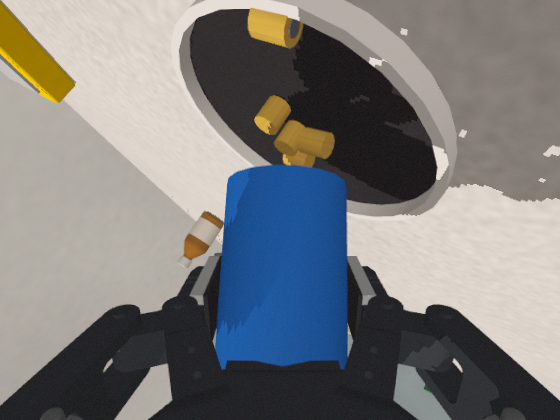

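All five studs are visible in the dish, one at the rim by (270,25). I finish the inversion.

```bash
python3 -m creep '[[0.002,-0.006,0.001,0,0,0.133],[0.005,-0.013,0.003,0,0,0.273],[0.009,-0.019,0.005,0,0,0.412],[0.013,-0.025,0.006,0.002,0,0.552],[0.015,-0.028,0.006,0.002,0,0.62]]' >/dev/null; python3 -m creep '[[0,0,0,0,0,0],[0,0,0,0,0,0]]'>/dev/null;python3 st.py
python3 - <<'E'
from nxt import *
p,R=pose(np.pi,np.radians(60));show([('end',(p,R)),('lift',(p+[0,0,.09],R))])
from h import *
p=manip.read_camera("wrist");cv2.imwrite(f"pics/wristA.png",p["color"])
p=manip.read_camera("top");cv2.imwrite(f"pics/topA.png",p["color"])
E
```

```text
13.9 q [-0.785  0.523  1.978  1.051  1.299  2.206] p [ 0.5449 -0.0009  0.0695] w 0.0558 F [ 0.2  0.3 -0.9]
[[-0.244, -0.868, 0.432], [-0.438, 0.496, 0.75], [-0.865, -0.006, -0.501]]
end [-0.0003, -0.0003, 0.0002, 0.0005, -0.0007, 0.0078] info [0.534, -0.017, 0.033, 179.359, 0.033]
lift [-0.0782, -0.0009, -0.0449, 0.0005, -0.0007, 0.0078] info [0.534, -0.017, 0.123, 179.359, 0.123]
now [ 5.34000e-01 -1.70000e-02  3.30000e-02  1.79248e+02  3.20000e-02]
```

View pics/wristA.png

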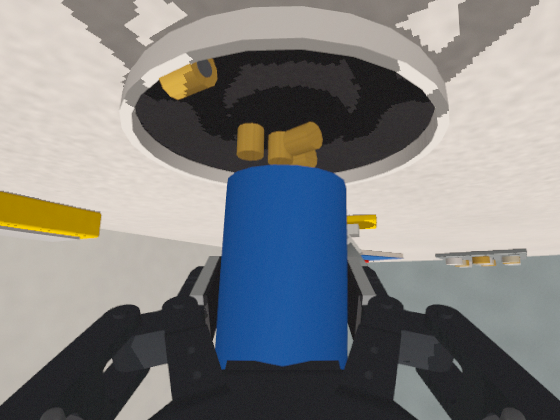

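View pics/topA.png

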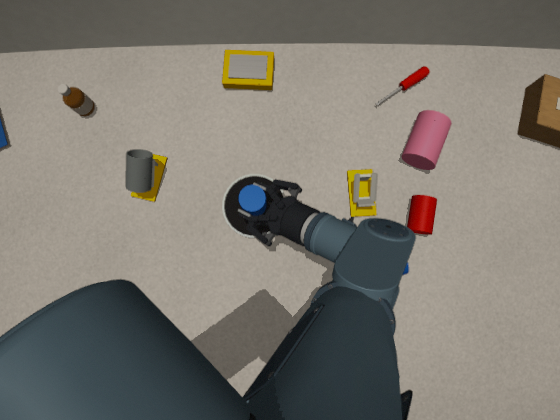

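```bash
python3 -m creep '[[-0.013,0,-0.0075,0,0,0],[-0.035,0,-0.02,0,0,0],[-0.057,0,-0.033,0,0,0],[-0.078,0,-0.045,0,0,0],[-0.078,0,-0.045,0,0,0]]' >/dev/null; python3 -m creep '[[0,0,0,0,0,0]]'>/dev/null;python3 st.py
python3 - <<'E'
from nxt import *
show([])
from h import *
p=manip.read_camera("wrist");im=p["color"].copy()
for d in manip.trace(p,"brass_1"):print('box',np.round(d["box"]),round(d["conf"],2))
for d in manip.landmark_of(p,"brass_1"):
    X=ray(p,d["xy"],.0095);print(np.round(d["xy"]),round(d["conf"],2),X.round(3),'r',np.hypot(*(X-D)[:2]).round(3))
for u in proj(p,cyl(D,[0,0,1],.073,.0095)): cv2.circle(im,(int(u[0]),int(u[1])),0,(0,255,0),-1)
cv2.imwrite(f"pics/wristB.png",im)
p=manip.read_camera("side");cv2.imwrite(f"pics/sideB.png",p["color"])
for d in manip.landmark_of(p,"brass_1"):
    X=ray(p,d["xy"],.0095);print(np.round(d["xy"]),round(d["conf"],2),X.round(3),'r',np.hypot(*(X-D)[:2]).round(3))
E
```

```text
14.75 q [-0.784  0.315  1.998  1.014  1.396  2.374] p [ 0.5447 -0.0006  0.1595] w 0.0556 F [ 0.1 -0.9 -0.7]
[[-0.246, -0.868, 0.432], [-0.437, 0.497, 0.749], [-0.865, -0.005, -0.502]]
now [ 5.34000e-01 -1.70000e-02  1.23000e-01  1.79285e+02  1.22000e-01]
box [244.   0. 265.  19.] 0.88
box [272.   0. 292.  23.] 0.84
box [284.  12. 313.  38.] 0.69
box [288.   0. 311.  10.] 0.54
[281.  17.] 0.84 [ 0.543 -0.006  0.01 ] r 0.012
[254.   6.] 0.84 [ 0.553 -0.021  0.01 ] r 0.016
[304.  20.] 0.6 [0.532 0.003 0.01 ] r 0.021
[265. 244.] 0.59 [0.535 0.003 0.009] r 0.02
[263. 240.] 0.45 [ 0.541 -0.006  0.009] r 0.012
[270. 212.] 0.44 [ 0.544 -0.084  0.009] r 0.067
[274. 239.] 0.4 [ 0.517 -0.014  0.009] r 0.02
[262. 230.] 0.36 [ 0.55  -0.033  0.009] r 0.021
```

View pics/wristB.png

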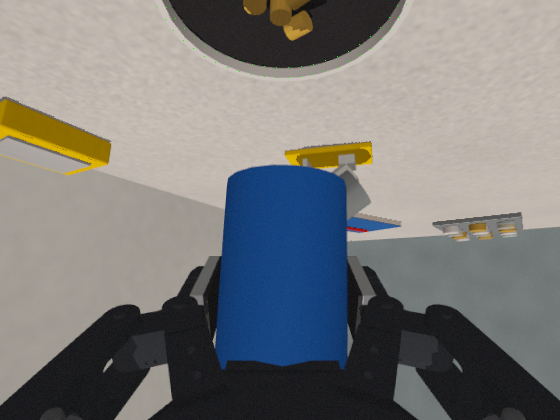

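View pics/sideB.png

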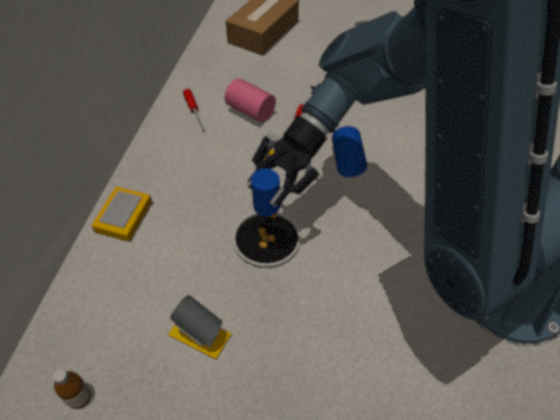

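All five studs stayed in the dish after the lift: four near the middle, and one near the rim at about r = 67 mm, to be checked again. The yellow spot at side (270,153) is the rack foot. Next I carry the cup to the clear bench beyond the dish.

```bash
cat > place.py <<'E'
from nxt import *
p,R=pose(np.pi,np.radians(60))
c=R@cz;v=np.cross(c,[0,0,-1]);R=Ro.from_rotvec(v).as_matrix()@R
def tgt(mx,my,mz): return np.array([mx,my,mz])-R@cm,R
E
python3 - <<'E'
from place import *
show([('over',tgt(D[0]+.155,D[1]+.01,.1)),('low',tgt(D[0]+.155,D[1]+.01,.012))])
E
```

```text
over [-0.0241, -0.1328, 0.087, 0.0008, -0.0004, 0.0046] info [0.692, -0.007, 0.1, 179.359, 0.1]
low [0.052, -0.1326, 0.131, 0.0008, -0.0004, 0.0046] info [0.692, -0.007, 0.012, 179.359, 0.012]
now [ 5.33000e-01 -1.70000e-02  1.22000e-01  1.79326e+02  1.22000e-01]
```

```bash
python3 -m creep '[[-0.005,-0.027,0.017,0,0,0],[-0.01,-0.06,0.037,0,0,0],[-0.016,-0.09,0.058,0,0,0],[-0.021,-0.118,0.077,0,0,0],[-0.024,-0.133,0.087,0,0,0]]' >/dev/null; python3 -m creep '[[0,0,0,0,0,0]]'>/dev/null;python3 st.py
python3 - <<'E'
from place import *
show([('low',tgt(D[0]+.155,D[1]+.01,.012))])
from h import *
p=manip.read_camera("top");im=p["color"].copy()
for u in proj(p,cyl(D,[0,0,1],.073,.0095)): cv2.circle(im,(int(u[0]),int(u[1])),0,(0,255,0),-1)
cv2.imwrite("pics/topC.png",cv2.resize(im[120:280,160:370],None,fx=3.5,fy=3.5))
p=manip.read_camera("side");cv2.imwrite("pics/sideC.png",cv2.resize(p["color"][100:300,150:390],None,fx=3,fy=3))
E
```

```text
15.75 q [-0.579  0.59   1.635  1.111  1.302  2.53 ] p [0.704  0.0093 0.1364] w 0.0557 F [ 0.6 -0.4 -1. ]
[[-0.246, -0.868, 0.431], [-0.437, 0.496, 0.75], [-0.865, -0.004, -0.501]]
low [0.0761, 0.0008, 0.0435, 0.0015, -0.0007, 0.0057] info [0.692, -0.007, 0.012, 179.359, 0.012]
now [ 6.93000e-01 -7.00000e-03  1.00000e-01  1.79316e+02  9.90000e-02]
```

View pics/topC.png

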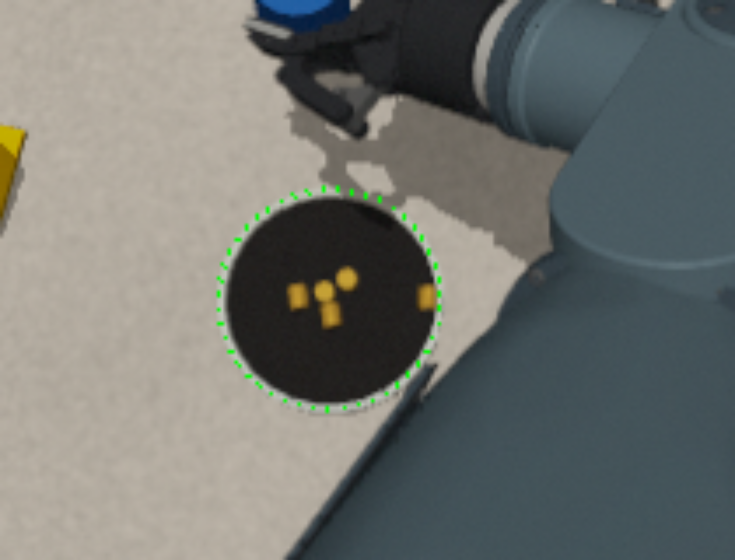

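View pics/sideC.png

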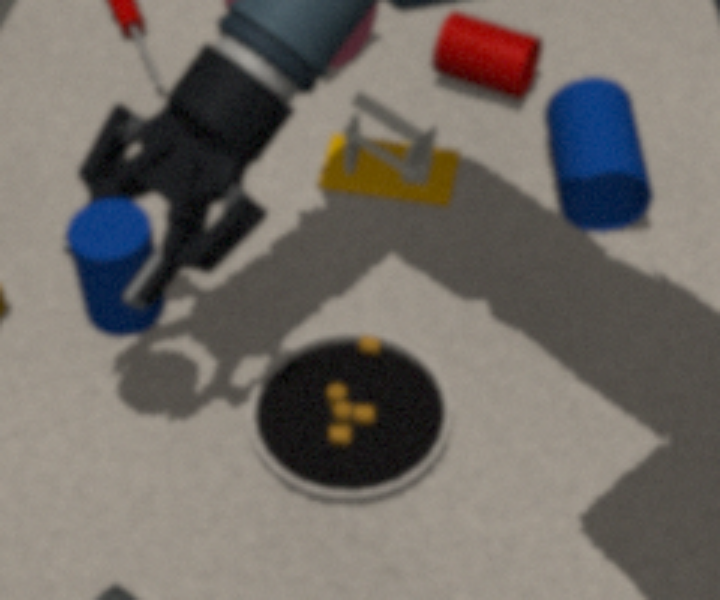

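All five studs lie in the dish: four near the centre and one inside the rim at crop (428,297). Now I lower the cup.

```bash
python3 -m creep '[[0.02,0,0.011,0,0,0],[0.04,0,0.023,0,0,0],[0.06,0.001,0.034,0,0,0],[0.072,0.001,0.041,0,0,0],[0.076,0.001,0.0435,0,0,0]]' >/dev/null; python3 -m creep '[[0,0,0,0,0,0]]'>/dev/null;python3 st.py
python3 - <<'E'
from place import *
show([('z0',tgt(D[0]+.155,D[1]+.01,.0))])
from h import *
p=manip.read_camera("side");cv2.imwrite("pics/sideD.png",cv2.resize(p["color"][100:300,150:390],None,fx=3,fy=3))
E
```

```text
16.6 q [-0.581  0.745  1.615  1.148  1.245  2.402] p [0.7031 0.0086 0.0502] w 0.056 F [-0.5  0.7 -0.3]
[[-0.246, -0.867, 0.433], [-0.437, 0.498, 0.75], [-0.865, -0.005, -0.501]]
z0 [0.0113, 0.0002, 0.0073, -0.0001, -0.0005, 0.0059] info [0.692, -0.007, 0.0, 179.359, -0.0]
now [ 6.92000e-01 -8.00000e-03  1.30000e-02  1.79292e+02  1.30000e-02]
```

View pics/sideD.png

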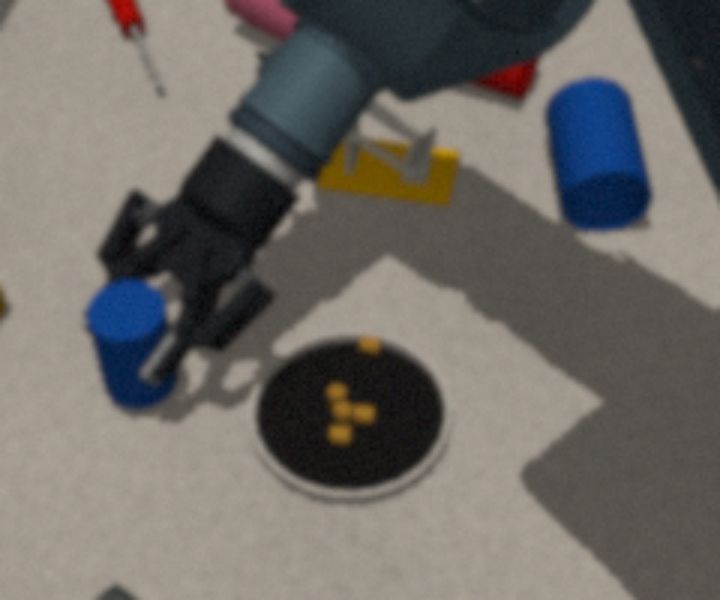

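Descend in small steps, watching the contact force.

```bash
python3 -m creep '[[0.003,0,0.0018,0,0,0],[0.006,0,0.0035,0,0,0],[0.0085,0,0.005,0,0,0],[0.0085,0,0.005,0,0,0]]' >/dev/null; python3 st.py
python3 -m creep '[[0.001,0,0.0006,0,0,0],[0.001,0,0.0006,0,0,0]]' >/dev/null; python3 st.py
python3 -m creep '[[0.001,0,0.0006,0,0,0],[0.001,0,0.0006,0,0,0]]' >/dev/null; python3 st.py
```

```text
17.15 q [-0.581  0.765  1.61   1.153  1.239  2.388] p [0.703  0.0089 0.0397] w 0.0559 F [ 0.4  0.1 -0.5]
[[-0.246, -0.868, 0.432], [-0.437, 0.497, 0.75], [-0.865, -0.004, -0.501]]
17.4 q [-0.581  0.767  1.609  1.153  1.238  2.386] p [0.7033 0.0087 0.039 ] w 0.0557 F [-0.4  0.1  1.1]
[[-0.245, -0.868, 0.433], [-0.437, 0.497, 0.75], [-0.865, -0.005, -0.501]]
17.65 q [-0.581  0.768  1.608  1.154  1.239  2.385] p [0.7034 0.009  0.0389] w 0.0559 F [-2.5  0.3  6.2]
[[-0.244, -0.868, 0.432], [-0.436, 0.497, 0.751], [-0.866, -0.005, -0.5]]
```

Contact at Fz of about 6 N. I release and back off along the fingers.

```bash
python3 -m creep '[[0,0,0,0,0,0],[0,0,0,0,0,0],[0,0,0,0,0,0],[0,0,0,0,0,0],[0,0,0,0,0,0]]' 0.0854 >/dev/null; python3 st.py
python3 - <<'E'
from h import *
p=manip.read_camera("wrist");cv2.imwrite("pics/wristE.png",p["color"])
E
```

```text
18.27 q [-0.581  0.769  1.609  1.154  1.237  2.385] p [0.7032 0.0087 0.0376] w 0.0855 F [ 0.6 -1.1  0.1]
[[-0.246, -0.868, 0.432], [-0.437, 0.497, 0.75], [-0.865, -0.005, -0.501]]
```

View pics/wristE.png

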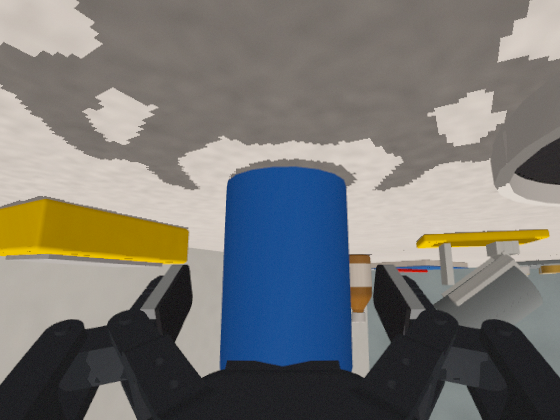

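The fingers (at columns 190 and 375) are clear of the cup (222–350), so I retreat.

```bash
python3 -m creep '[[0,0,-0.015,0,0,0],[0,0,-0.04,0,0,0],[0,0,-0.07,0,0,0],[0,0,-0.1,0,0,0],[0,0,-0.13,0,0,0]]' >/dev/null; python3 -m creep '[[-0.02,0,-0.03,0,0,0],[-0.04,0,-0.04,0,0,0],[-0.04,0,-0.04,0,0,0],[-0.04,0,-0.04,0,0,0],[-0.04,0,-0.04,0,0,0]]'>/dev/null; python3 st.py
python3 - <<'E'
from h import *
from plan import D
for n in ("side","top"):
    p=manip.read_camera(n);im=p["color"].copy()
    for u in proj(p,cyl(np.array([.692,-.007,0]),[0,0,1],.028,.08)): cv2.circle(im,(int(u[0]),int(u[1])),0,(0,255,0),-1)
    im=im[100:300,150:390] if n=="side" else im[100:300,140:400]
    cv2.imwrite(f"pics/{n}F.png",cv2.resize(im,None,fx=3,fy=3))
    for d in manip.landmark_of(p,"brass_1")[:8]:
        X=ray(p,d["xy"],.0095);print(n,round(d["conf"],2),X.round(3),'r',np.hypot(*(X-D)[:2]).round(3))
    print([(np.round(d["xy"]),ray(p,d["xy"],.046).round(3)) for d in manip.landmark_of(p,"grey_cup")])
E
```

```text
19.57 q [-0.792  0.547  1.651  0.995  1.463  2.47 ] p [ 0.6389 -0.1008  0.1564] w 0.0855 F [ 0.2 -0.5 -0.1]
[[-0.247, -0.868, 0.432], [-0.436, 0.497, 0.75], [-0.865, -0.003, -0.501]]
side 0.56 [ 0.513 -0.013  0.009] r 0.024
side 0.54 [0.53  0.002 0.009] r 0.02
side 0.53 [ 0.556 -0.03   0.009] r 0.023
side 0.48 [ 0.54  -0.013  0.009] r 0.005
side 0.41 [ 0.55  -0.071  0.009] r 0.055
[(array([213., 335.]), array([0.57 , 0.246, 0.046]))]
top 0.61 [ 0.542 -0.082  0.009] r 0.065
top 0.61 [ 0.538 -0.005  0.009] r 0.012
top 0.57 [ 0.515 -0.021  0.009] r 0.023
top 0.42 [0.535 0.001 0.009] r 0.018
top 0.37 [ 0.55  -0.023  0.009] r 0.015
[(array([138., 182.]), array([0.586, 0.24 , 0.046]))]
```

View pics/sideF.png

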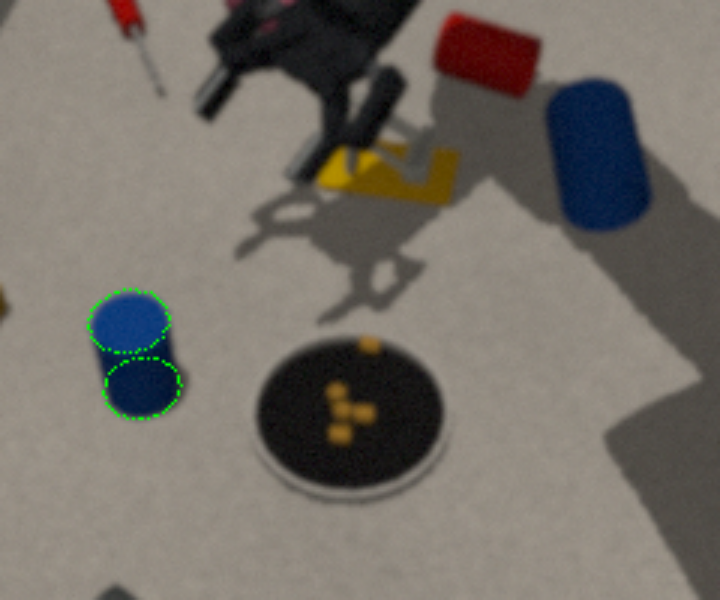

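View pics/topF.png

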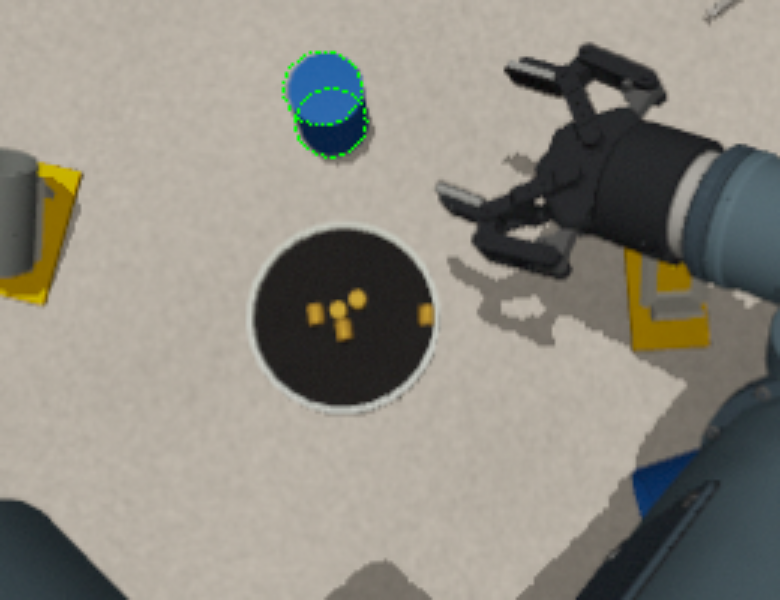

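The cup stands upright on its rim and matches the model outline in both views. The five studs are in the dish and the gripper is clear, so I hand in.

```bash
python3 -c "
from plant import manip; print(manip.job_done())"
```

```text
the job is handed in; nothing more can be done
None
```

I took the blue cup from its rack and rolled it slowly mouth down with its lip about 25 mm above the bench over the dish. The five studs slid out into the dish. I then lifted the cup straight up about 90 mm, still mouth down, and stood it mouth down on the bench. I handed the job in at about 20 s; it reports no verdict.

What the last checks showed:
- **Blue cup:** it stands on its rim about 155 mm beyond the dish's centre, and both camera views match the model of an upright cup there.
- **Studs:** all five are in the dish, four within about 25 mm of the centre. The fifth lies against the inside of the rim. The two cameras differed on it, 65 mm from the top view and 55 mm from the side view, but both are inside the 73 mm limit.
- **Grey cup:** I never went near it. The network's position readings for it scatter by about 10 mm, with no sign that it moved.
- **Gripper:** it is open, backed off and touching nothing, with the wrist force near zero.

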